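# Pack the sample mallet from behind the display jars

### The job

On the sample desk, first move the round jar, the square canister and the pepper mill off the grey display board and stand all three upright on the wooden side board. Then fetch the meat mallet from behind their places and lay it fully down in its cut-out in the foam of the open gift box, while the three still wait on the side board. Finally stand each of the three back, upright and centred, on its own cork coaster (jar on the large round one, pepper mill on the small round one, canister on the square one and squared up with it); set everything down gently, never dropping it or tipping it over.

Things in the scene. Friction and masses are not known exactly. Their poses are not given: they have to be found in the camera images.
- round_jar: white ceramic storage jar, 60 mm across, flat white lid whose top is 85 mm above the underside, on it an upright round wooden knob 28 mm across and 30 mm high (top at 115 mm); 0.2 to 0.4 kg. Origin: centre of the underside, z up. Starts on the large round coaster
- square_canister: square aluminium canister, 58 mm by 58 mm, lid top 90 mm above the underside, on it a square black knob 24 mm by 24 mm and 30 mm high (top at 120 mm), its sides parallel to the canister's; 0.2 to 0.4 kg. Origin: centre of the underside, z up, x and y along its sides. Starts on the square coaster
- pepper_mill: slim turned dark-wood pepper mill, 140 mm high, foot 48 mm across, waist 34 to 38 mm, neck 26 mm at a height of 97 to 101 mm, head a cylinder 32 mm across from 105 mm to 140 mm height; 0.14 to 0.28 kg. Origin: centre of the underside, z up. Starts on the small round coaster
- mallet: steel meat mallet lying flat on the grey display board behind the three. x axis: along the handle to the head, z up. Origin: on its resting plane, below the grip point (centre of mass within 12 mm). Handle 22 mm across, axis 18 mm above that plane, x = -100 to +42 mm; head block x = +42 to +78, 64 mm wide, 36 high; end cap 36 mm across, x = -112 to -100. 0.3 to 0.5 kg
- coaster_large_round: fixed cork disc, 88 mm across, 5 mm thick, on the 10 mm thick grey display board (which is 200 mm by 310 mm, fixed). Origin: centre of its underside; its top is 5 mm above. Place of the round jar
- coaster_square: fixed square cork plate, 84 mm by 84 mm, 5 mm thick, on the grey display board. Origin: centre of its underside, x and y along its sides. Place of the square canister
- coaster_small_round: fixed cork disc, 64 mm across, 5 mm thick, on the grey display board. Origin: centre of its underside. Place of the pepper mill. The three coasters stand about 100 mm apart in a row, in any order
- side_board: fixed light-wood board, 320 mm (its x) by 130 mm (its y), 12 mm thick, lying free of other things left or right of the display board: the waiting place of the three. Origin: centre of its underside
- gift_box: fixed open cardboard box, 242 by 156 mm, rim 26 mm high, foam top at 22 mm. T-shaped cut-out 5 mm wider than the mallet all round, floor 8 mm above the underside. Origin: on the underside, below where the mallet's origin belongs; x along the cut-out to the head: the mallet's axes match the box's, its origin 8 mm above. Finger notches at x = -24 to 24 mm reach y = -60 and 60 mm, as deep
There are look-alikes about, which are no part of the job. Leave any green look-alike of the round_jar alone. Leave any purple look-alike of the square_canister alone.

How it is judged:
On the way, in this order (a step that is already met when the one before it is completed fails the run):
1. the jar, the canister and the mill all stand upright and released on the side board (x of round_jar in the frame of side_board between -0.155 and 0.155 m and y of round_jar in the frame of side_board between -0.06 and 0.06 m and z of round_jar in the frame of side_board between 0.008 and 0.017 m and angle between each of round_jar, square_canister, pepper_mill's own z axis and vertical below 0.1 rad and linear speed of each of round_jar, square_canister, pepper_mill below 0.03 m/s and contact force between the fingers and round_jar below 0.05 N and x of square_canister in the frame of side_board between -0.155 and 0.155 m and y of square_canister in the frame of side_board between -0.06 and 0.06 m and z of square_canister in the frame of side_board between 0.008 and 0.017 m and contact force between the fingers and square_canister below 0.05 N and x of pepper_mill in the frame of side_board between -0.155 and 0.155 m and y of pepper_mill in the frame of side_board between -0.06 and 0.06 m and z of pepper_mill in the frame of side_board between 0.008 and 0.017 m and contact force between the fingers and pepper_mill below 0.05 N), for 0.2 s.
2. the mallet lies released at the bottom of its cut-out, the three still standing on the side board (all of step 1 and x of mallet in the frame of gift_box between -0.008 and 0.008 m and y of mallet in the frame of gift_box between -0.008 and 0.008 m and z of mallet in the frame of gift_box between 0.004 and 0.012 m and angle between the x axis of mallet and the x axis of gift_box, either way round below 0.15 rad and contact force between the fingers and mallet below 0.05 N and linear speed of mallet below 0.03 m/s), for 0.2 s.
At the end, for the whole second after the job is handed in: The mallet lies at the bottom of its cut-out (origin within 8 mm along each axis, handle within 0.15 rad); the jar, canister and mill each stand upright on their own coaster, centred within 12 mm, the canister's sides within 0.2 rad of its coaster's; all released and at rest (x of mallet in the frame of gift_box between -0.008 and 0.008 m and y of mallet in the frame of gift_box between -0.008 and 0.008 m and z of mallet in the frame of gift_box between 0.004 and 0.012 m and angle between the x axis of mallet and the x axis of gift_box, either way round below 0.15 rad and contact force between the fingers and mallet below 0.05 N and linear speed of each of mallet, round_jar, square_canister, pepper_mill below 0.03 m/s and horizontal distance between round_jar and coaster_large_round below 0.012 m and z of round_jar in the frame of coaster_large_round between 0.001 and 0.01 m and angle between each of round_jar, square_canister, pepper_mill's own z axis and vertical below 0.08 rad and contact force between the fingers and round_jar below 0.05 N and horizontal distance between square_canister and coaster_square below 0.012 m and z of square_canister in the frame of coaster_square between 0.001 and 0.01 m and contact force between the fingers and square_canister below 0.05 N and horizontal distance between pepper_mill and coaster_small_round below 0.012 m and z of pepper_mill in the frame of coaster_small_round between 0.001 and 0.01 m and contact force between the fingers and pepper_mill below 0.05 N and (angle between the x axis of square_canister and the x axis of coaster_square, either way round below 0.2 rad or angle between the x axis of square_canister and the y axis of coaster_square, either way round below 0.2 rad)); the robot touches nothing.
It fails at once if the jar, canister or mill is tipped over (more than 0.7 rad) (angle between any of round_jar, square_canister, pepper_mill's own z axis and vertical above 0.7 rad).
It fails at once if the jar, canister, mill or mallet is dropped (faster than 0.75 m/s while not touched by the fingers: a fall of about 3 cm) ((linear speed of round_jar above 0.75 m/s and contact force between the fingers and round_jar below 0.05 N) or (linear speed of square_canister above 0.75 m/s and contact force between the fingers and square_canister below 0.05 N) or (linear speed of pepper_mill above 0.75 m/s and contact force between the fingers and pepper_mill below 0.05 N) or (linear speed of mallet above 0.75 m/s and contact force between the fingers and mallet below 0.05 N)).
It also fails if it takes over 138 s, if anything falls off the work surface, if the arm or the gripper's body presses on something with over 40 N, if the wrist force passes 120 N, or if a joint passes its speed limit or range.

### The arm

A 6-joint arm with a two-finger parallel gripper is mounted at the origin on the work surface. World frame = base frame: x ahead of the robot, y to its left, z up, the work surface at z = 0. Lengths are in m, angles in rad, forces in N, time in s.
With the tool pointing down it reaches from about 0.25 to 0.725 m from the base axis. Payload 9.7 kg.
Tool frame: the origin (TCP) lies midway between the tips of the shut fingers; the grasp point (between the pads) lies 19 mm behind it (manip.grip_depth is the z of the grasp point in the tool frame, in m); z points along the fingers, y is the line along which they close (so a half turn about z gives the same grasp; the last joint's range is limited). The gripper opens to 85 mm and grips with 20 to 120 N. Pads are 22 mm wide; open, the fingers measure 114 mm over their backs; the gripper's body (76 mm by 85 mm) begins 54 mm behind the grasp point. The pads swing forward as they close: fully open they stand 13 mm farther back than shut.
Start: joints at [0, 0.087, 0.176, 1.66, 0, 1.571], TCP at [0.55, -0, 0.231] pointing down, gripper open.
Joint ranges: [-3.13, 3.13], [-0.85, 1.81], [-1.15, 1.24], [-2.2, 2.28], [-1.44, 1.52], [-3.14, 3.14]. Speed limits (rad/s): [2.22, 2.22, 2.57, 3.14, 3.14, 3.14].

### API

Orientations are given as a rotation vector (axis times angle).
In Python, from station import sensors, capture, calibration, order, manip gives the robot as it stands.
- The arm moves only by the tool move_arm, never from a script. Its argument "targets" is a list of rows, each a list of 3 entries, a list of its own where there are three numbers: the shift along the tool's x, y, z as a fraction of full scale, then the turn about the tool's z as a fraction of full scale, then the opening, from 0 (shut) to 1 (fully open). A call has 1 to 20 rows; each row is the pose to reach, as a shift and turn from the pose commanded when the call began, along the tool's axes at that moment; what a row does not reach only later rows make up. Full scale, the value 1, is 25 cm for a shift and pi/2 rad for a turn. A row lasts 1/12 s, in which the tool goes at most 41.7 mm and 7.16 degrees, less where a joint would pass 70% of its speed; a pose out of reach is approached as far as the arm can. A call with a number of a shift or a turn outside -1 to 1 is refused whole. A call with a gripper value outside its range is refused whole. The fingers move at their own pace and stop on an object; "newtons" is the grip in N (left out, the last holds). Time passes only in rows, so rows that repeat a pose let the fingers close. It gives the time, the measured TCP pose, the force, the opening and the grip force at its end, in the units of the state.
- sensors.read_state(): the state, without advancing time (a new reading comes with each control period).
- capture(name): name is "scene" or "side" or "wrist"; returns the picture (400x640x3 uint8, blue, green, red); there is no depth.
- calibration(name): a dict with "K" (3x3 intrinsics, pixels), "view" (4x4, takes a point from world to camera coordinates). Camera axes: x right, y down, z forward; pixel columns grow to the right and rows downward; lengths in m; the calibration is good to about 2 mm. The wrist camera is an equidistant fisheye: a pixel r from the principal point sees the ray r / f radians off the axis. A picture is of the moment at which its call begins: read the wrist's pose just before it. calibration takes no time and is no camera call; for the wrist camera it gives the pose at the moment of the call.
- order.hand_in(): hands the job in; it is judged then, once.
The state is a dict: "clock": time; "q": joint angles; "joint_vel": joint speeds; "joint_torque": joint torques, N m; "eef_pos": TCP position; "eef_rot": TCP orientation; "force": force on the tool from outside, world axes, zero at the start; "moment": the same for the moment, N m; "grip_width": opening from 0.0 (shut) to 1.0 (fully open); "grip_force": force on a finger pad.
Only numpy, scipy, OpenCV 4.12 (cv2) and the standard library are available. Lean on these libraries where they do the work, as an engineer would, in place of code of your own. Each camera call takes 0.05 s, during which the arm holds its last target. There are 200 camera calls.

## Working session

There is one attempt and no reset: what is moved stays moved. The work goes in short steps, Python scripts to look and compute and a tool call to move; the robot and the scene stay as the last step left them, time stands still between calls to the robot, and variables do not carry over. Pictures are saved under pics/ and viewed, at most 14 in all, crops included, and the job is handed in when it is done.

Besides the shell and the picture viewer there is one more tool, called after ">>>" by a JSON object that holds its "fn" and its "kwargs", one argument or row to a line. move_arm: Moves the arm, as the interface text tells. Shift numbers are shares of 25 cm and turn numbers shares of pi/2 rad, none past 1 either way. Its arguments: {"type":"object","properties":{"targets":{"type":"array"},"newtons":{"type":"number"}},"required":["targets"]}

```bash
ls; mkdir -p pics; python3 - <<'E'
from station import sensors, capture, calibration, order, manip
import cv2
s=sensors.read_state(); print({k:s[k] for k in('clock','eef_pos','eef_rot','grip_width')}, manip.grip_depth)
for n in('scene','side','wrist'):
    c=calibration(n);print(n,c['K'],c['view'])
    cv2.imwrite(f'pics/{n}0.png',capture(n))
E
```

```text
pics
{'clock': 0.0, 'eef_pos': array([5.49770105e-01, 4.26714023e-06, 2.30588467e-01]), 'eef_rot': array([-2.22078370e+00, -2.22073938e+00,  1.43682973e-03]), 'grip_width': 1.0022950311020151} -0.0187
scene [[465.06257851   0.         319.49785649]
 [  0.         465.06257851 203.53962243]
 [  0.           0.           1.        ]] [[-0.20110004  0.97950647 -0.01121843  0.07227133]
 [ 0.80304357  0.15829091 -0.57451285 -0.32506848]
 [-0.56096328 -0.12454345 -0.81841868  1.35761866]
 [ 0.          0.          0.          1.        ]]
side [[361.67309503   0.         319.80402316]
 [  0.         361.67309503 201.98136395]
 [  0.           0.           1.        ]] [[ 0.81428499 -0.58026314  0.01531799 -0.36340801]
 [-0.31105316 -0.45847825 -0.83249242  0.18351427]
 [ 0.49008763  0.67312137 -0.55382464  0.82737662]
 [ 0.          0.          0.          1.        ]]
wrist [[309.70691629   0.         316.72150958]
 [  0.         309.70691629 199.84737424]
 [  0.           0.           1.        ]] [[ 0.99999708  0.00145537 -0.00193076 -0.54921144]
 [ 0.00195304 -0.95696623  0.29019272 -0.03810006]
 [-0.00142534 -0.29019564 -0.95696628  0.37878862]
 [ 0.          0.          0.          1.        ]]
```

View pics/scene0.png

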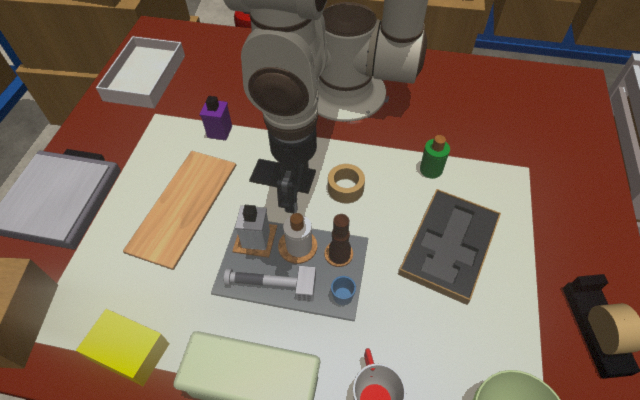

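View pics/side0.png

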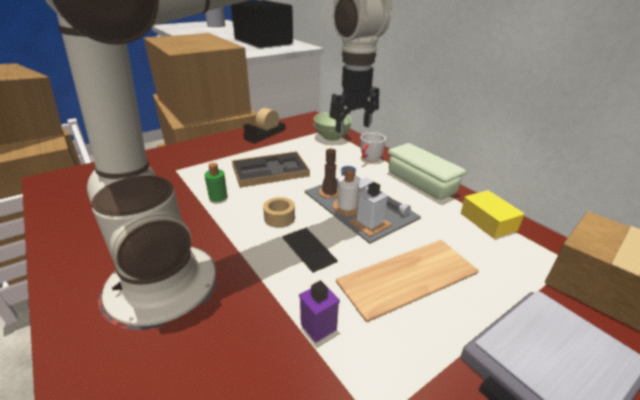

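View pics/wrist0.png

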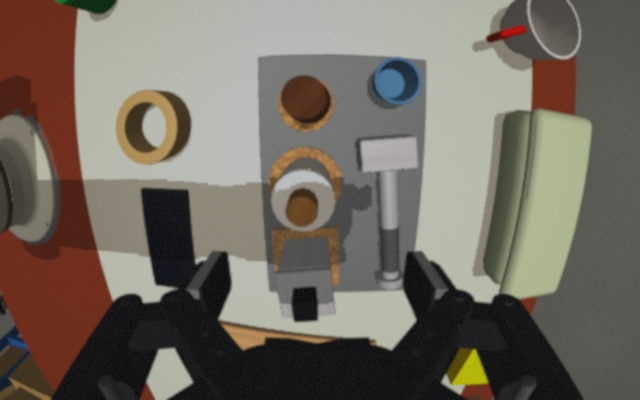

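The wrist view shows the mill (305,100), jar (303,195), canister (305,290) and mallet (388,210), with a blue cup beside the mallet's head. In the scene view, the side board is at (185,205) and the gift box at (450,245). Next I'll rectify both views to metric top views.

```bash
cat > h.py <<'E'
import numpy as np, cv2
from station import sensors, capture, calibration
def proj(name,P,c):
    P=np.atleast_2d(P); p=P@c['view'][:3,:3].T+c['view'][:3,3]; K=c['K']
    if name=='wrist':
        r=np.hypot(p[:,0],p[:,1]); th=np.arctan2(r,p[:,2]); s=th/np.maximum(r,1e-9)
        u=p[:,:2]*s[:,None]
    else: u=p[:,:2]/p[:,2:]
    return u@np.diag([K[0,0],K[1,1]])+K[:2,2]
def ray(name,px,c):
    u=(np.atleast_2d(px).astype(float)-c['K'][:2,2])/c['K'][0,0]
    if name=='wrist':
        th=np.hypot(u[:,0],u[:,1]); s=np.sin(th)/np.maximum(th,1e-9)
        d=np.c_[u*s[:,None],np.cos(th)]
    else: d=np.c_[u,np.ones(len(u))]
    R=c['view'][:3,:3]; return -R.T@c['view'][:3,3], d@R
def topx(name,px,z,c):
    o,d=ray(name,px,c); return o+d*((z-o[2])/d[:,2])[:,None]
def shot(name):
    c=calibration(name); return capture(name),c
# rectified: column = (y-y0)/res ; row=(x-x0)/res  (x downwards, y right)
def rect(name,img,c,z,x0,x1,y0,y1,res=.001):
    X,Y=np.meshgrid(np.arange(x0,x1,res),np.arange(y0,y1,res),indexing='ij')
    uv=proj(name,np.c_[X.ravel(),Y.ravel(),np.full(X.size,z)],c).astype(np.float32)
    return cv2.remap(img,uv[:,0].reshape(X.shape),uv[:,1].reshape(X.shape),cv2.INTER_LINEAR)
def grid(im,x0,y0,res,step=.05):
    im=im.copy(); H,W=im.shape[:2]
    for k in range(-40,60):
        v=k*step; r=round((v-x0)/res); q=round((v-y0)/res)
        if 0<=r<H: cv2.line(im,(0,r),(W,r),(255,0,255),1); cv2.putText(im,f'{v:.2f}',(0,r-2),0,.35,(255,0,255))
        if 0<=q<W: cv2.line(im,(q,0),(q,H),(255,255,0),1); cv2.putText(im,f'{v:.2f}',(q+1,10),0,.35,(255,0,0))
    return im
E
python3 - <<'E'
from h import *
c=calibration('scene'); im=cv2.imread('pics/scene0.png')
cv2.imwrite('pics/r1.png',grid(rect('scene',im,c,.012,.2,.75,-.4,.4),.2,-.4,.001))
c=calibration('wrist'); im=cv2.imread('pics/wrist0.png')
cv2.imwrite('pics/r2.png',grid(rect('wrist',im,c,.015,.38,.68,-.2,.2,.0005),.38,-.2,.0005,.02))
E
```

```text
(no output)
```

View pics/r1.png

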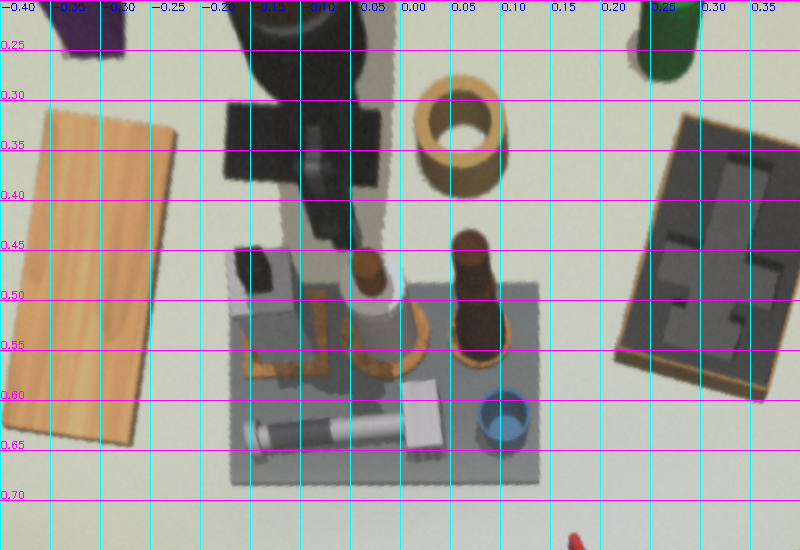

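View pics/r2.png

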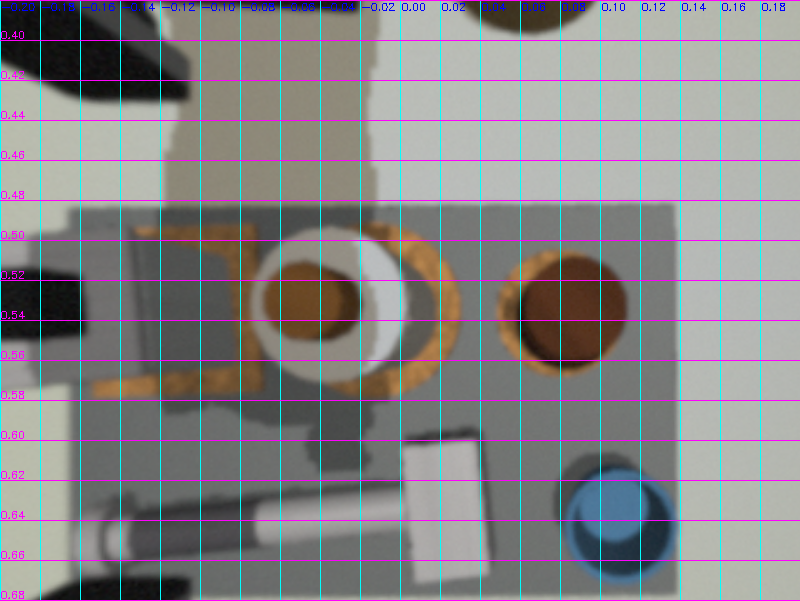

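The metric views put the display board at x .483–.684, y −.171 to .139. The coasters are at about small (.535,.081), large (.535,−.014) and square (.534,−.115, +0.05 rad). The side board is centred at (.477,−.311) with yaw −.144; its measured 320 x 131 mm matches the given size. The mallet's yaw is about 1.66. Next come the knob tops at their true heights.

```bash
python3 - <<'E'
from h import *
rows=[]
for n in('wrist','scene'):
    c=calibration(n); im=cv2.imread(f'pics/{n}0.png'); L=[]
    for z,y in((.135,-.115),(.130,-.014),(.155,.081)):
        x0,y0=.535-.05,y-.05
        p=rect(n,im,c,z,x0,x0+.1,y0,y0+.1,.0004); p=grid(p,x0,y0,.0004,.01); L.append(p)
    rows.append(np.hstack(L))
cv2.imwrite('pics/k.png',np.vstack(rows))
E
```

```text
(no output)
```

View pics/k.png

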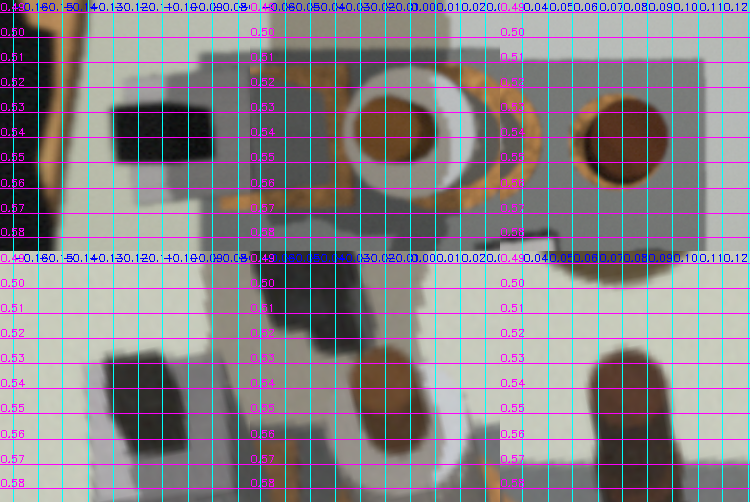

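Tops agree in both views: canister knob (.538,−.110), jar knob (.537,−.0095), mill head (.539,.082). Taking the canister first.

>>> {"fn": "move_arm", "kwargs": {
  "targets": [
    [[-0.44,-0.048,0],-0.035,0.6],
    [[-0.44,-0.048,0],-0.035,0.6],
    [[-0.44,-0.048,0],-0.035,0.6],
    [[-0.44,-0.048,0],-0.035,0.6],
    [[-0.44,-0.048,0.15],-0.035,0.6],
    [[-0.44,-0.048,0.3],-0.035,0.6],
    [[-0.44,-0.048,0.4],-0.035,0.6],
    [[-0.44,-0.048,0.4],-0.035,0.6]
  ],
  "newtons": 40
}}

```text
clock: 0.82
eef_pos: [0.5353, -0.1093, 0.1254]
eef_rot: [-2.155, -2.276, 0.007]
force: [-1.5, 0.7, -1.0]
grip_width: 0.604
grip_force: 0.0
```

```bash
python3 - <<'E'
from h import *
im,c=shot('wrist'); print(sensors.read_state()['eef_pos'],sensors.read_state()['eef_rot'])
cv2.imwrite('pics/w1.png',im)
E
```

```text
[ 0.53639101 -0.10945149  0.12887814] [-2.15649433 -2.27849902  0.00414021]
```

View pics/w1.png

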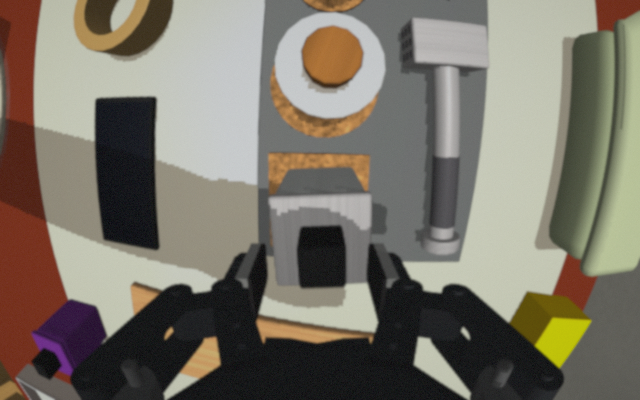

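The knob (322,255) is centred between the fingertips (257 and 378). Descending, gripping and lifting.

>>> {"fn": "move_arm", "kwargs": {
  "targets": [
    [[0,0,0.06],0,0.6],
    [[0,0,0.06],0,0.6],
    [[0,0,0.06],0,0],
    [[0,0,0.06],0,0],
    [[0,0,0.06],0,0],
    [[0,0,0.06],0,0],
    [[0,0,0.06],0,0],
    [[0,0,0.06],0,0],
    [[0,0,0.0],0,0],
    [[0,0,-0.1],0,0],
    [[0,0,-0.1],0,0]
  ]
}}

```text
clock: 1.78
eef_pos: [0.5394, -0.1103, 0.161]
eef_rot: [2.156, 2.278, 0.005]
force: [0.5, 0.0, -2.0]
grip_width: 0.269
grip_force: 39.7
```

```bash
python3 - <<'E'
from h import *
s=sensors.read_state(); print(s['eef_pos'],s['eef_rot'],s['grip_width'],s['grip_force'],s['force'])
E
```

```text
[ 0.53944294 -0.11026479  0.16103767] [2.15619448 2.27817175 0.00472071] 0.26899944443243295 39.72330093383789 [ 0.50396917  0.04089019 -1.99748723]
```

>>> {"fn": "move_arm", "kwargs": {
  "targets": [
    [[-0.1,0.012,-0.02],0,0],
    [[-0.23,0.028,-0.02],0,0],
    [[-0.37,0.045,-0.02],0,0],
    [[-0.51,0.061,-0.02],0,0],
    [[-0.65,0.078,0],0,0],
    [[-0.77,0.092,0],0,0],
    [[-0.84,0.1,0],0,0],
    [[-0.867,0.104,0.03],0,0],
    [[-0.867,0.104,0.08],0,0],
    [[-0.867,0.104,0.12],0,0],
    [[-0.867,0.104,0.145],0,0],
    [[-0.867,0.104,0.155],0,0],
    [[-0.867,0.104,0.16],0,0],
    [[-0.867,0.104,0.165],0,0],
    [[-0.867,0.104,0.168],0,0]
  ]
}}

```text
clock: 3.03
eef_pos: [0.5761, -0.3247, 0.1157]
eef_rot: [2.158, 2.281, 0.001]
force: [-2.7, 3.1, 8.0]
grip_width: 0.266
grip_force: 43.6
```

```bash
python3 - <<'E'
from h import *
im,c=shot('side'); s=sensors.read_state(); print(s['eef_pos'],s['grip_width'],s['grip_force'],s['force'])
cv2.imwrite('pics/s1.png',cv2.resize(im[180:340,300:500],None,fx=3,fy=3))
E
```

```text
[ 0.57611006 -0.32469022  0.11577667] 0.26629581214448717 42.919448018074036 [-2.71894159  1.93447839  2.5368203 ]
```

View pics/s1.png

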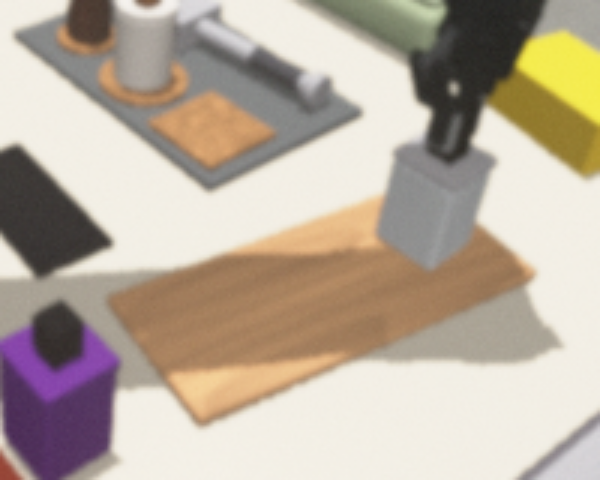

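The canister stands just at the side board's far end. The force rose, which suggests contact, so I'll check by lowering slightly and waiting.

>>> {"fn": "move_arm", "kwargs": {
  "targets": [
    [[0,0,0.004],0,0],
    [[0,0,0.004],0,0],
    [[0,0,0.004],0,0]
  ]
}}

```text
clock: 3.33
eef_pos: [0.5761, -0.3248, 0.1157]
eef_rot: [2.158, 2.28, 0.001]
force: [-3.9, 3.8, 10.1]
grip_width: 0.271
grip_force: 43.9
```

>>> {"fn": "move_arm", "kwargs": {
  "targets": [
    [[0,0,0.002],0,0.4],
    [[0,0,0.002],0,0.6],
    [[0,0,0.002],0,0.6],
    [[0,0,0.0],0,0.6],
    [[0,0,-0.1],0,0.6],
    [[0,0,-0.25],0,0.6],
    [[0.05,0,-0.4],0.035,0.6],
    [[0.2,-0.02,-0.5],0.035,0.6],
    [[0.36,-0.03,-0.5],0.035,0.6],
    [[0.52,-0.04,-0.5],0.035,0.6],
    [[0.68,-0.05,-0.5],0.035,0.6],
    [[0.84,-0.06,-0.5],0.035,0.6],
    [[0.96,-0.07,-0.5],0.035,0.6],
    [[0.96,-0.07,-0.5],0.035,0.6]
  ]
}}

```text
clock: 4.5
eef_pos: [0.5446, -0.0818, 0.239]
eef_rot: [-2.217, -2.226, -0.002]
force: [-0.7, -0.8, -0.1]
grip_width: 0.604
grip_force: 0.0
```

```bash
python3 - <<'E'
from h import *
s=sensors.read_state(); print(s['eef_pos'],s['eef_rot'],s['force'])
for n in('scene','side'):
    im,c=shot(n); cv2.imwrite(f'pics/{n}1.png',im)
E
```

```text
[ 0.54459089 -0.08184807  0.2390448 ] [-2.21688436e+00 -2.22578443e+00 -2.16373773e-03] [-0.71753397 -0.76734092 -0.05571578]
```

>>> {"fn": "move_arm", "kwargs": {
  "targets": [
    [[0.15,-0.03,0],0,0.6],
    [[0.3,-0.03,0],0,0.6],
    [[0.3,-0.03,0.15],0,0.6],
    [[0.3,-0.03,0.3],0,0.6],
    [[0.3,-0.03,0.38],0,0.6],
    [[0.3,-0.03,0.38],0,0.6],
    [[0.3,-0.03,0.38],0,0.6]
  ]
}}

```text
clock: 5.18
eef_pos: [0.5374, -0.0123, 0.1429]
eef_rot: [-2.222, -2.219, 0.002]
force: [-0.3, 0.1, -0.3]
grip_width: 0.6
grip_force: 0.0
```

```bash
python3 - <<'E'
from h import *
im,c=shot('wrist'); s=sensors.read_state(); print(s['eef_pos'],s['eef_rot'])
t=proj('wrist',s['eef_pos']+np.array([[0,0,0],[.02,0,0],[-.02,0,0],[0,.0,.009]]),c); print(t)
a=im[130:330,190:450].copy()
cv2.circle(a,tuple(int(v) for v in t[0]-[190,130]),2,(0,255,0),-1)
b=cv2.imread('pics/side1.png')[180:340,300:500]
cv2.imwrite('pics/c1.png',np.hstack([cv2.resize(a,(390,300)),cv2.resize(b,(375,300))]))
E
```

```text
[ 0.53821788 -0.01222292  0.14444483] [2.22234337e+00 2.21963138e+00 6.75064945e-04]
[[318.55068867 259.33010743]
 [357.60506849 259.04018202]
 [279.46146336 258.99284526]
 [318.60150987 267.97662023]]
```

View pics/c1.png

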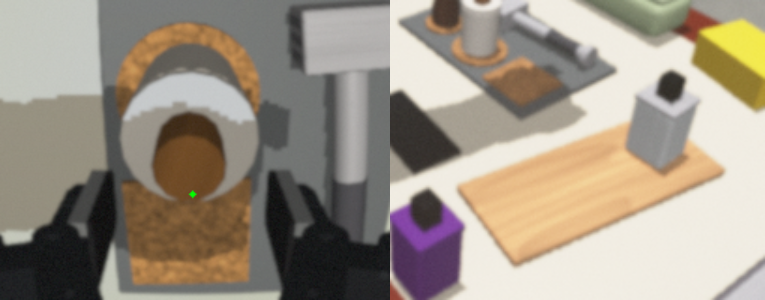

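The canister stands upright on the side board. The jar's knob is about 4 mm ahead (+y) of the TCP mark, so I'll correct that while descending.

>>> {"fn": "move_arm", "kwargs": {
  "targets": [
    [[0.016,0,0.08],0,0.6],
    [[0.016,0,0.14],0,0.6],
    [[0.016,0,0.14],0,0.6],
    [[0.016,0,0.14],0,0],
    [[0.016,0,0.14],0,0],
    [[0.016,0,0.14],0,0],
    [[0.016,0,0.14],0,0],
    [[0.016,0,0.14],0,0],
    [[0.016,0,0.14],0,0]
  ]
}}

```text
clock: 5.98
eef_pos: [0.5385, -0.0075, 0.1105]
eef_rot: [2.22, 2.22, 0.003]
force: [-2.4, -0.9, 7.7]
grip_width: 0.313
grip_force: 39.3
```

>>> {"fn": "move_arm", "kwargs": {
  "targets": [
    [[0,0,-0.05],0,0],
    [[0,0,-0.15],0,0],
    [[-0.06,-0.02,-0.2],0,0],
    [[-0.17,-0.05,-0.2],0,0],
    [[-0.3,-0.08,-0.2],0,0],
    [[-0.43,-0.12,-0.2],0,0],
    [[-0.56,-0.16,-0.2],0,0],
    [[-0.69,-0.2,-0.2],0,0],
    [[-0.82,-0.22,-0.2],0,0],
    [[-0.94,-0.24,-0.2],0,0],
    [[-1,-0.246,-0.2],0,0],
    [[-1,-0.246,-0.2],0,0],
    [[-1,-0.246,-0.2],0,0]
  ]
}}

```text
clock: 7.07
eef_pos: [0.476, -0.2581, 0.159]
eef_rot: [2.223, 2.219, 0.0]
force: [-0.7, 0.5, -3.8]
grip_width: 0.311
grip_force: 40.3
```

>>> {"fn": "move_arm", "kwargs": {
  "targets": [
    [[-0.1,0,0],0,0],
    [[-0.18,0,0.03],0,0],
    [[-0.212,0,0.08],0,0],
    [[-0.212,0,0.13],0,0],
    [[-0.212,0,0.16],0,0],
    [[-0.212,0,0.175],0,0],
    [[-0.212,0,0.185],0,0],
    [[-0.212,0,0.192],0,0],
    [[-0.212,0,0.198],0,0],
    [[-0.212,0,0.204],0,0],
    [[-0.212,0,0.21],0,0],
    [[-0.212,0,0.21],0,0]
  ]
}}

```text
clock: 8.07
eef_pos: [0.4766, -0.3105, 0.1077]
eef_rot: [2.22, 2.22, 0.001]
force: [-2.7, 1.5, 6.4]
grip_width: 0.311
grip_force: 41.1
```

>>> {"fn": "move_arm", "kwargs": {
  "targets": [
    [[0,0,0],0,0.4],
    [[0,0,0],0,0.65],
    [[0,0,0],0,0.65],
    [[0,0,0],0,0.65],
    [[0,0,-0.1],0,0.65],
    [[0,0,-0.25],0,0.65],
    [[0.05,0,-0.4],0,0.65],
    [[0.2,0.05,-0.52],0,0.65],
    [[0.36,0.1,-0.56],0,0.65],
    [[0.52,0.15,-0.56],0,0.65],
    [[0.68,0.2,-0.56],0,0.65],
    [[0.84,0.25,-0.56],0,0.65],
    [[1,0.25,-0.56],0,0.65],
    [[1,0.25,-0.56],0,0.65],
    [[1,0.25,-0.56],0,0.65]
  ]
}}

```text
clock: 9.32
eef_pos: [0.5389, -0.0577, 0.2458]
eef_rot: [-2.217, -2.226, -0.0]
force: [-0.6, -0.5, -0.3]
grip_width: 0.65
grip_force: 0.0
```

>>> {"fn": "move_arm", "kwargs": {
  "targets": [
    [[0.16,0,0],0,0.65],
    [[0.32,0,0],0,0.65],
    [[0.48,0,0],0,0.65],
    [[0.57,0,0],0,0.65],
    [[0.57,0,0.1],0,0.65],
    [[0.57,0,0.25],0,0.65],
    [[0.57,0,0.31],0,0.65],
    [[0.57,0,0.31],0,0.65],
    [[0.57,0,0.31],0,0.65]
  ]
}}

```text
clock: 10.07
eef_pos: [0.5385, 0.0811, 0.1682]
eef_rot: [-2.222, -2.22, 0.002]
force: [1.5, -0.7, 0.9]
grip_width: 0.649
grip_force: 0.0
```

```bash
python3 - <<'E'
from h import *
im,c=shot('wrist'); s=sensors.read_state(); print(s['eef_pos'],s['eef_rot'])
p=s['eef_pos'].copy(); p[2]=.155
a=rect('wrist',im,c,.155,p[0]-.06,p[0]+.06,p[1]-.04,p[1]+.08,.0004)
cv2.circle(a,(100,150),2,(0,255,0),-1); cv2.circle(a,(100,150),40,(0,255,0),1)
b=capture('side')[180:340,300:500]
cv2.imwrite('pics/c2.png',np.hstack([a,cv2.resize(b,(375,300))]))
E
```

```text
[0.53911823 0.08129509 0.16946204] [2.22223288e+00 2.21968201e+00 1.06189334e-03]
```

View pics/c2.png

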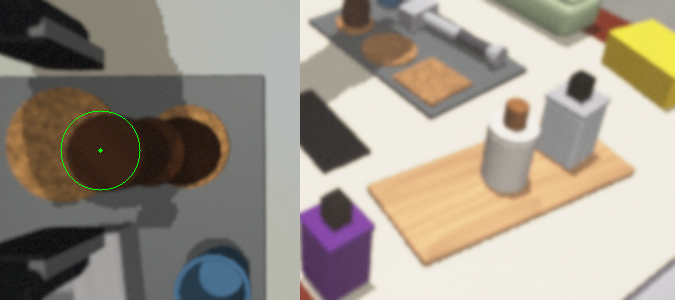

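Both stand well on the side board, and the mill head is within 2 mm of the TCP mark. Taking the mill.

>>> {"fn": "move_arm", "kwargs": {
  "targets": [
    [[0.006,0,0.08],0,0.65],
    [[0.006,0,0.16],0,0.65],
    [[0.006,0,0.184],0,0.65],
    [[0.006,0,0.184],0,0.65],
    [[0.006,0,0.184],0,0],
    [[0.006,0,0.184],0,0],
    [[0.006,0,0.184],0,0],
    [[0.006,0,0.184],0,0],
    [[0.006,0,0.184],0,0],
    [[0.006,0,0.184],0,0]
  ]
}}

```text
clock: 11.0
eef_pos: [0.5396, 0.0838, 0.1242]
eef_rot: [2.22, 2.22, 0.004]
force: [-0.7, -0.8, 5.9]
grip_width: 0.363
grip_force: 40.2
```

>>> {"fn": "move_arm", "kwargs": {
  "targets": [
    [[0,0,-0.05],0,0],
    [[0,0,-0.15],0,0],
    [[-0.06,-0.03,-0.2],0,0],
    [[-0.17,-0.08,-0.2],0,0],
    [[-0.3,-0.14,-0.2],0,0],
    [[-0.43,-0.2,-0.2],0,0],
    [[-0.56,-0.27,-0.2],0,0],
    [[-0.69,-0.33,-0.2],0,0],
    [[-0.82,-0.39,-0.2],0,0],
    [[-0.94,-0.44,-0.2],0,0],
    [[-1,-0.47,-0.2],0,0],
    [[-1,-0.47,-0.2],0,0],
    [[-1,-0.47,-0.2],0,0]
  ]
}}

```text
clock: 12.08
eef_pos: [0.4209, -0.167, 0.1732]
eef_rot: [2.224, 2.219, 0.001]
force: [-0.2, 0.8, -2.1]
grip_width: 0.362
grip_force: 40.5
```

>>> {"fn": "move_arm", "kwargs": {
  "targets": [
    [[-0.1,-0.03,0],0,0],
    [[-0.22,-0.07,0],0,0],
    [[-0.35,-0.12,0],0,0],
    [[-0.46,-0.16,0],0,0],
    [[-0.52,-0.172,0.04],0,0],
    [[-0.52,-0.172,0.1],0,0],
    [[-0.52,-0.172,0.15],0,0],
    [[-0.52,-0.172,0.175],0,0],
    [[-0.52,-0.172,0.185],0,0],
    [[-0.52,-0.172,0.192],0,0],
    [[-0.52,-0.172,0.198],0,0],
    [[-0.52,-0.172,0.204],0,0],
    [[-0.52,-0.172,0.21],0,0],
    [[-0.52,-0.172,0.212],0,0],
    [[-0.52,-0.172,0.212],0,0]
  ]
}}

```text
clock: 13.33
eef_pos: [0.3788, -0.2965, 0.1212]
eef_rot: [2.219, 2.22, 0.001]
force: [-1.0, 1.8, 8.8]
grip_width: 0.358
grip_force: 41.6
```

>>> {"fn": "move_arm", "kwargs": {
  "targets": [
    [[0,0,0],0,0.45],
    [[0,0,0],0,0.7],
    [[0,0,0],0,0.7],
    [[0,0,0],0,0.7],
    [[0,0,-0.1],0,0.7],
    [[0,0,-0.25],0,0.7],
    [[0,0,-0.4],-0.05,0.7],
    [[0.1,0.1,-0.5],-0.12,0.7],
    [[0.22,0.2,-0.56],-0.2,0.7],
    [[0.34,0.3,-0.56],-0.28,0.7],
    [[0.46,0.4,-0.56],-0.36,0.7],
    [[0.58,0.5,-0.56],-0.44,0.7],
    [[0.7,0.6,-0.56],-0.52,0.7],
    [[0.82,0.66,-0.56],-0.6,0.7],
    [[0.908,0.684,-0.56],-0.68,0.7],
    [[0.908,0.684,-0.56],-0.76,0.7],
    [[0.908,0.684,-0.56],-0.84,0.7],
    [[0.908,0.684,-0.56],-0.92,0.7],
    [[0.908,0.684,-0.56],-1,0.7],
    [[0.908,0.684,-0.56],-1,0.7]
  ]
}}

```text
clock: 15.0
eef_pos: [0.5493, -0.0692, 0.2591]
eef_rot: [0.01, -3.141, -0.0]
force: [0.1, 0.1, -0.2]
grip_width: 0.698
grip_force: 0.0
```

```bash
python3 - <<'E'
from h import *
s=sensors.read_state(); print(s['eef_pos'],s['eef_rot'],s['q'])
im,c=shot('wrist'); cv2.imwrite('pics/w2.png',im)
b=capture('side')[180:340,300:500]
a=rect('wrist',im,c,.018,.45,.75,-.2,.15,.0007); a=grid(a,.45,-.2,.0007,.02)
b=cv2.resize(b,(280,224)); b=cv2.copyMakeBorder(b,0,a.shape[0]-224,0,0,0)
cv2.imwrite('pics/c3.png',np.hstack([a,b]))
E
```

```text
[ 0.54928411 -0.06918387  0.25909928] [ 9.50658420e-03 -3.14129317e+00 -3.69426677e-05] [-1.25286252e-01  1.08829474e-01  2.54027804e-01  1.71628042e+00
 -1.31546198e-05 -1.31338888e-01]
```

View pics/c3.png

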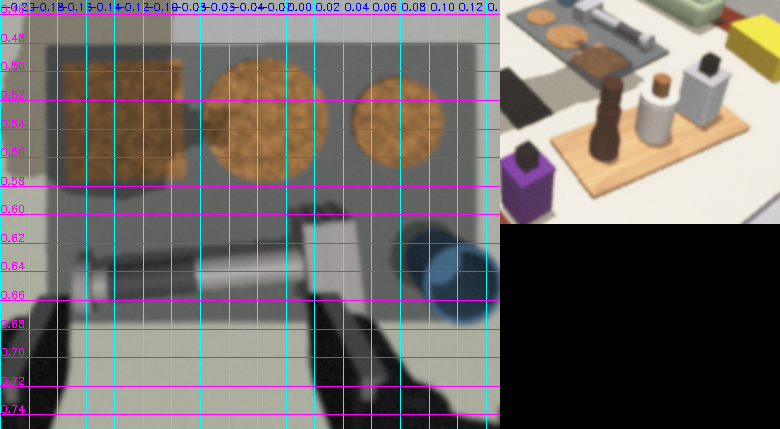

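All three stand on the side board, the coasters are empty, and the mallet runs from (72,288) to its head at (330,260). Now the coaster segmentation and mallet coordinates.

```bash
python3 - <<'E'
from h import *
im=cv2.imread('pics/w2.png'); c=calibration('wrist')
x0,y0,r=.46,-.19,.0005
a=rect('wrist',im,c,.015,x0,.60,y0,.14,r)
h=cv2.cvtColor(a,cv2.COLOR_BGR2HSV); m=((h[...,0]>5)&(h[...,0]<25)&(h[...,1]>95)).astype('uint8')
m=cv2.morphologyEx(m,cv2.MORPH_CLOSE,np.ones((9,9)));m=cv2.morphologyEx(m,cv2.MORPH_OPEN,np.ones((9,9)))
for k in cv2.findContours(m,0,2)[0]:
    if cv2.contourArea(k)<3000: continue
    q=cv2.minAreaRect(k); (cx,cy),R=cv2.minEnclosingCircle(k); M=cv2.moments(k)
    print('rect x,y',x0+q[0][1]*r,y0+q[0][0]*r,np.array(q[1])*r,q[2],'cen',x0+M['m01']/M['m00']*r,y0+M['m10']/M['m00']*r,'circ',x0+cy*r,y0+cx*r,R*r)
W=lambda col,row,z:topx('wrist',proj('wrist',[.45+row*.0007,-.2+col*.0007,.018],c),z,c)[0]
for n,p in dict(cap=(72,288,.028),h1=(110,282,.028),h2=(300,263,.028),tl=(303,222,.046),tr=(354,217,.046)).items(): print(n,W(*p))
E
```

```text
rect x,y 0.53725 0.07924999999999999 [0.0625 0.0635] 90.0 cen 0.5372934898116416 0.07930873914083048 circ 0.5372428131103516 0.07925378417968748 0.03217861557006836
rect x,y 0.535 -0.014249999999999985 [0.086  0.0865] 90.0 cen 0.5349821746502755 -0.014147520135650682 circ 0.5350258560180664 -0.014210128784179682 0.043856365203857425
rect x,y 0.5341597747802734 -0.11330097961425781 [0.08376777 0.08331669] 88.60282135009766 cen 0.5342155220038732 -0.11331333588309932 circ 0.534 -0.11325 0.057838726043701175
cap [ 0.64699822 -0.14748401  0.028     ]
h1 [ 0.64290787 -0.12157851  0.028     ]
h2 [0.62995512 0.007949   0.028     ]
tl [0.59589246 0.00620368 0.046     ]
tr [0.59264833 0.03929383 0.046     ]
```

>>> {"fn": "move_arm", "kwargs": {
  "targets": [
    [[-0.08,0.03,0],-0.08,0.6],
    [[-0.16,0.06,0],-0.16,0.6],
    [[-0.24,0.09,0],-0.24,0.6],
    [[-0.32,0.12,0],-0.32,0.6],
    [[-0.339,0.135,0],-0.4,0.6],
    [[-0.339,0.135,0],-0.48,0.6],
    [[-0.339,0.135,0],-0.56,0.6],
    [[-0.339,0.135,0],-0.64,0.6],
    [[-0.339,0.135,0],-0.72,0.6],
    [[-0.339,0.135,0.1],-0.8,0.6],
    [[-0.339,0.135,0.2],-0.88,0.6],
    [[-0.339,0.135,0.3],-0.96,0.6],
    [[-0.339,0.135,0.4],-1,0.6],
    [[-0.339,0.135,0.4],-1,0.6]
  ]
}}

```text
clock: 16.27
eef_pos: [0.6319, -0.0356, 0.1537]
eef_rot: [2.217, -2.219, -0.009]
force: [-1.1, -0.5, -1.2]
grip_width: 0.6
grip_force: 0.0
```

>>> {"fn": "move_arm", "kwargs": {
  "targets": [
    [[0,0,0.1],-0.064,0.6],
    [[0,0,0.2],-0.064,0.6],
    [[0,0,0.3],-0.064,0.6],
    [[0,0,0.3],-0.064,0.6],
    [[0,0,0.3],-0.064,0.6]
  ]
}}

```text
clock: 16.68
eef_pos: [0.6336, -0.0356, 0.0847]
eef_rot: [2.325, -2.111, -0.002]
force: [-0.2, 0.2, 0.7]
grip_width: 0.598
grip_force: 0.0
```

```bash
python3 - <<'E'
from h import *
im,c=shot('wrist'); s=sensors.read_state(); print(s['eef_pos'],s['eef_rot'],s['q'])
a=rect('wrist',im,c,.028,.55,.75,-.2,.13,.0006); a=grid(a,.55,-.2,.0006,.02)
p=s['eef_pos']; cv2.circle(a,(int((p[1]+.2)/.0006),int((p[0]-.55)/.0006)),3,(0,255,0),-1)
cv2.imwrite('pics/c4.png',a)
E
```

```text
[ 0.6344805  -0.03565952  0.08618564] [-2.32656408e+00  2.11003136e+00 -1.41246325e-03] [-5.61378523e-02  2.82609768e-01  1.20805702e-01  1.40784556e+00
 -1.29044988e-05 -1.72446890e+00]
```

View pics/c4.png

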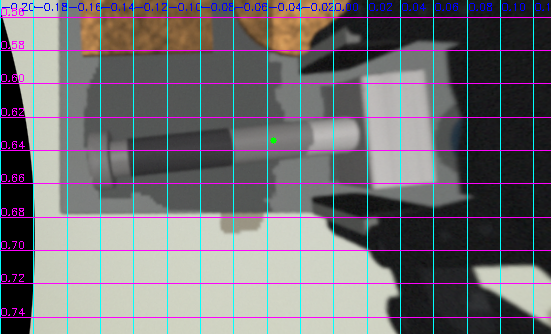

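The TCP mark lies on the handle axis. Descending and gripping the mallet.

>>> {"fn": "move_arm", "kwargs": {
  "targets": [
    [[0,0,0.12],0,0.6],
    [[0,0,0.22],0,0.6],
    [[0,0,0.275],0,0.6],
    [[0,0,0.288],0,0.6],
    [[0,0,0.288],0,0.6],
    [[0,0,0.288],0,0],
    [[0,0,0.288],0,0],
    [[0,0,0.288],0,0],
    [[0,0,0.288],0,0],
    [[0,0,0.288],0,0],
    [[0,0,0.288],0,0],
    [[0,0,0.288],0,0]
  ],
  "newtons": 70
}}

```text
clock: 17.73
eef_pos: [0.6353, -0.0357, 0.0148]
eef_rot: [-2.328, 2.106, -0.005]
force: [-0.7, 0.3, 7.1]
grip_width: 0.23
grip_force: 68.3
```

>>> {"fn": "move_arm", "kwargs": {
  "targets": [
    [[0,0,-0.05],0,0],
    [[0,0,-0.15],0,0],
    [[0,0,-0.3],0,0],
    [[0,0,-0.4],0,0],
    [[0,0,-0.4],0,0],
    [[0,0,-0.4],0,0]
  ]
}}

```text
clock: 18.23
eef_pos: [0.6349, -0.0356, 0.1148]
eef_rot: [-2.328, 2.106, -0.004]
force: [-0.3, 1.1, -4.4]
grip_width: 0.232
grip_force: 69.2
```

>>> {"fn": "move_arm", "kwargs": {
  "targets": [
    [[-0.04,0.02,-0.08],0,0],
    [[-0.1,0.06,-0.16],0.03,0],
    [[-0.17,0.11,-0.2],0.1,0],
    [[-0.25,0.16,-0.2],0.17,0],
    [[-0.33,0.21,-0.2],0.24,0],
    [[-0.41,0.26,-0.2],0.31,0],
    [[-0.49,0.31,-0.2],0.38,0],
    [[-0.57,0.37,-0.2],0.45,0],
    [[-0.65,0.42,-0.2],0.52,0],
    [[-0.73,0.48,-0.2],0.59,0],
    [[-0.81,0.53,-0.2],0.66,0],
    [[-0.88,0.57,-0.2],0.73,0],
    [[-0.93,0.61,-0.2],0.8,0],
    [[-0.93,0.61,-0.2],0.87,0],
    [[-0.93,0.61,-0.2],0.94,0],
    [[-0.93,0.61,-0.2],1,0],
    [[-0.93,0.61,-0.2],1,0],
    [[-0.93,0.61,-0.2],1,0]
  ]
}}

```text
clock: 19.73
eef_pos: [0.4583, 0.1803, 0.1612]
eef_rot: [0.162, -3.135, 0.001]
force: [-0.2, 0.1, -3.5]
grip_width: 0.229
grip_force: 69.2
```

```bash
python3 - <<'E'
from h import *
im,c=shot('wrist'); s=sensors.read_state(); print(s['eef_pos'],s['eef_rot'],s['q'],s['grip_width'])
R=cv2.Rodrigues(s['eef_rot'])[0]; print(R.round(3))
cv2.imwrite('pics/w3.png',im)
x0,y0,r=.28,.18,.00085
a=grid(rect('wrist',im,c,.022,x0,.6,y0,.48,r),x0,y0,r,.02)
im,c=shot('scene'); cv2.imwrite('pics/scene3.png',im)
b=grid(rect('scene',im,c,.022,x0,.6,y0,.48,r),x0,y0,r,.02)
cv2.imwrite('pics/c5.png',np.hstack([a,b]))
E
```

```text
[0.45846246 0.18025481 0.16136802] [ 1.62927774e-01 -3.13576614e+00  8.46186977e-04] [ 3.74609537e-01 -6.33145337e-02 -1.10846050e-01  1.52494988e+00
 -4.84191427e-06  2.70787133e-01] 0.22973385396822477
[[-0.995 -0.104 -0.002]
 [-0.104  0.995 -0.001]
 [ 0.002 -0.    -1.   ]]
```

View pics/c5.png

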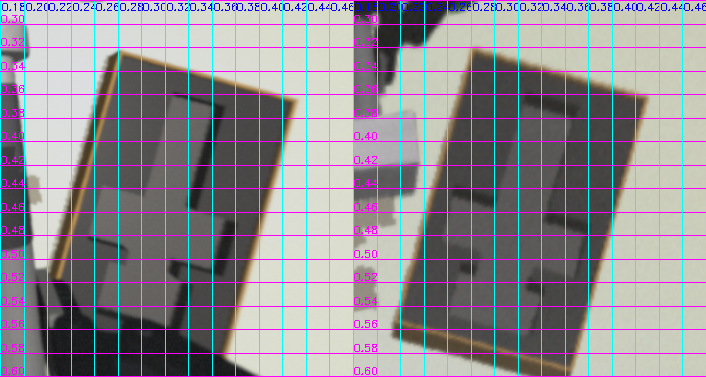

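The box's rim and notch measure close to the given sizes, and both views agree: origin about (.4757,.3165), yaw −.267. Before inserting I'll check where the mallet sits along the grip.

```bash
python3 - <<'E'
from h import *
s=sensors.read_state(); R=cv2.Rodrigues(s['eef_rot'])[0]; p=s['eef_pos']
u=-R[:,0]; u[2]=0; v=np.array([-u[1],u[0],0])
out=[]
for n,f in(('scene','scene3'),('wrist','w3')):
    im=cv2.imread(f'pics/{f}.png'); c=calibration(n)
    for z in(.192,.174):
        S,T=np.meshgrid(np.arange(-.13,.1,.0006),np.arange(-.06,.06,.0006))
        P=p*[1,1,0]+S[...,None]*u+T[...,None]*v+np.array([0,0,z])
        q=proj(n,P.reshape(-1,3),c).astype(np.float32)
        a=cv2.remap(im,q[:,0].reshape(S.shape),q[:,1].reshape(S.shape),1)
        for x in(-.112,-.1,.042,.078): cv2.line(a,(int((x+.13)/.0006),0),(int((x+.13)/.0006),199),(0,255,0),1)
        for t in(-.032,-.011,.011,.032): cv2.line(a,(0,int((t+.06)/.0006)),(383,int((t+.06)/.0006)),(255,255,0),1)
        out.append(a)
cv2.imwrite('pics/c6.png',np.vstack([np.hstack(out[:2]),np.hstack(out[2:])]))
E
```

```text
(no output)
```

View pics/c6.png

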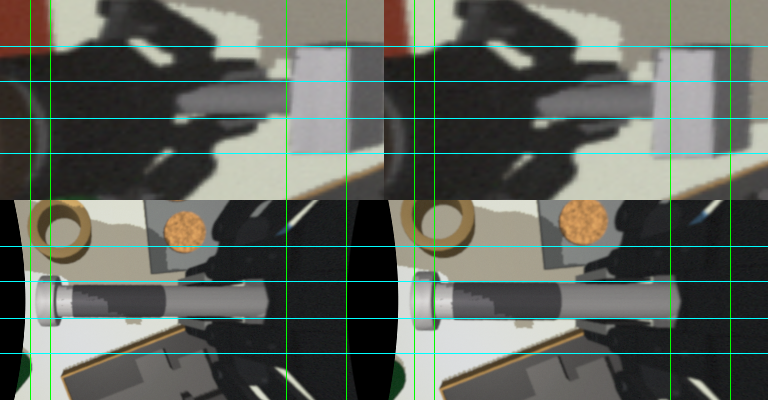

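The mallet sits about 2 mm ahead along the grip, with its heading aligned to the tool. Moving above the box.

>>> {"fn": "move_arm", "kwargs": {
  "targets": [
    [[-0.03,0.1,0],0.05,0],
    [[-0.06,0.22,0],0.12,0],
    [[-0.08,0.35,0],0.18,0],
    [[-0.11,0.47,0],0.236,0],
    [[-0.118,0.538,0],0.236,0],
    [[-0.118,0.538,0.1],0.236,0],
    [[-0.118,0.538,0.22],0.236,0],
    [[-0.118,0.538,0.32],0.236,0],
    [[-0.118,0.538,0.38],0.236,0],
    [[-0.118,0.538,0.38],0.236,0],
    [[-0.118,0.538,0.38],0.236,0],
    [[-0.118,0.538,0.38],0.236,0]
  ]
}}

```text
clock: 20.83
eef_pos: [0.4753, 0.3175, 0.0686]
eef_rot: [0.422, 3.112, 0.001]
force: [-0.3, -0.3, -3.7]
grip_width: 0.229
grip_force: 69.6
```

```bash
python3 - <<'E'
from h import *
s=sensors.read_state(); R=cv2.Rodrigues(s['eef_rot'])[0]; p=s['eef_pos']; print(p,s['force'],R[:,0],np.arctan2(-R[1,0],-R[0,0]))
im,c=shot('scene'); w,cw=shot('wrist')
x0,y0,r=.32,.2,.0008
out=[]
o=np.array([.4757,.3165]); t=-.267; M=np.array([[np.cos(t),-np.sin(t)],[np.sin(t),np.cos(t)]])
L=np.array([[-117,-16],[-117,16],[-24,16],[-24,60],[24,60],[24,16],[37,16],[37,37],[83,37],[83,-37],[37,-37],[37,-16],[24,-16],[24,-60],[-24,-60],[-24,-16]])/1000@M.T+o
for n,i,cc in(('scene',im,c),('wrist',w,cw)):
    a=rect(n,i,cc,.022,x0,.6,y0,.45,r)
    cv2.polylines(a,[np.c_[(L[:,1]-y0)/r,(L[:,0]-x0)/r].astype(int)],True,(0,255,0),1); out.append(a)
cv2.imwrite('pics/c7.png',np.hstack(out))
E
```

```text
[0.4752891  0.31749958 0.06858388] [-0.25177779 -0.31305559 -3.67929197] [-9.63917556e-01  2.66199253e-01 -9.50425827e-04] -0.2694479781797856
```

View pics/c7.png

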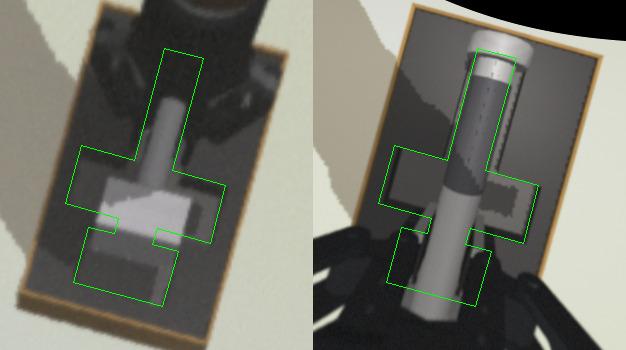

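The outline fits the box. Lowering the mallet into the cut-out while watching the force.

>>> {"fn": "move_arm", "kwargs": {
  "targets": [
    [[0.005,-0.003,0.06],0,0],
    [[0.005,-0.003,0.11],0,0],
    [[0.005,-0.003,0.14],0,0],
    [[0.005,-0.003,0.155],0,0],
    [[0.005,-0.003,0.165],0,0],
    [[0.005,-0.003,0.175],0,0],
    [[0.005,-0.003,0.185],0,0],
    [[0.005,-0.003,0.193],0,0],
    [[0.005,-0.003,0.2],0,0],
    [[0.005,-0.003,0.2],0,0]
  ]
}}

```text
clock: 21.77
eef_pos: [0.4733, 0.3168, 0.0171]
eef_rot: [-0.423, -3.113, 0.0]
force: [-0.5, 0.7, -4.0]
grip_width: 0.232
grip_force: 69.7
```

Free entry. Down to the floor.

>>> {"fn": "move_arm", "kwargs": {
  "targets": [
    [[0,0,0.006],0,0],
    [[0,0,0.011],0,0],
    [[0,0,0.015],0,0],
    [[0,0,0.018],0,0],
    [[0,0,0.02],0,0],
    [[0,0,0.02],0,0]
  ]
}}

```text
clock: 22.27
eef_pos: [0.4734, 0.3169, 0.0128]
eef_rot: [0.423, 3.113, 0.0]
force: [-2.0, -0.9, 2.4]
grip_width: 0.232
grip_force: 70.5
```

>>> {"fn": "move_arm", "kwargs": {
  "targets": [
    [[0,0,0],0,0.3],
    [[0,0,0],0,0.5],
    [[0,0,0],0,0.5],
    [[0,0,0],0,0.5],
    [[0,0,0],0,0.5],
    [[0,0,-0.1],0,0.5],
    [[0,0,-0.25],0,0.6],
    [[0,0,-0.4],0,0.6],
    [[0,0,-0.55],0,0.65],
    [[0,0,-0.7],0.07,0.65],
    [[0,0,-0.9],0.14,0.65],
    [[0,-0.15,-0.9],0.21,0.65],
    [[0,-0.3,-0.9],0.28,0.65],
    [[0,-0.45,-0.9],0.35,0.65],
    [[0,-0.6,-0.9],0.42,0.65],
    [[0,-0.6,-0.9],0.49,0.65],
    [[0,-0.6,-0.9],0.49,0.65]
  ],
  "newtons": 40
}}

```text
clock: 23.68
eef_pos: [0.4332, 0.1709, 0.238]
eef_rot: [1.571, 2.72, 0.002]
force: [0.6, 0.5, 0.1]
grip_width: 0.647
grip_force: 0.0
```

```bash
python3 - <<'E'
from h import *
s=sensors.read_state(); R=cv2.Rodrigues(s['eef_rot'])[0]; p=s['eef_pos']; print(p,s['force'],s['grip_width'],R.round(3))
im,c=shot('scene'); cv2.imwrite('pics/scene4.png',im)
a=rect('scene',im,c,.03,.32,.6,.2,.45,.0008)
b=cv2.resize(im[140:280,110:250],(350,350))
cv2.imwrite('pics/c8.png',np.hstack([a[:350],b[:350]]))
E
```

```text
[0.43316938 0.17091336 0.23802423] [0.62295253 0.47383742 0.0667508 ] 0.6469656754265097 [[-0.5    0.866  0.002]
 [ 0.866  0.5    0.001]
 [-0.     0.002 -1.   ]]
```

View pics/c8.png

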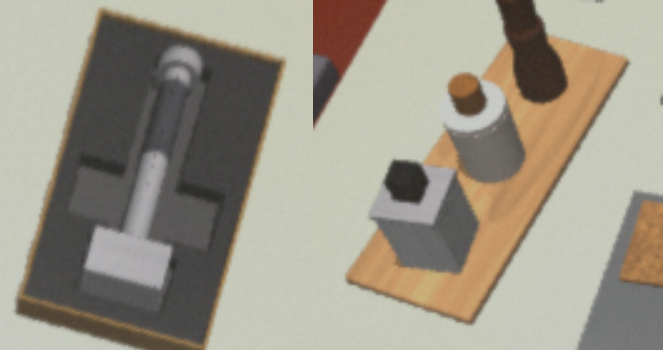

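The mallet lies at the bottom of its cut-out and the three still stand on the side board. I've now viewed 16 pictures, over the limit of 14, so from here I'll work from numbers only. Returning to the mill.

>>> {"fn": "move_arm", "kwargs": {
  "targets": [
    [[-0.11,-0.08,0],0.06,0.65],
    [[-0.22,-0.16,0],0.12,0.65],
    [[-0.33,-0.24,0],0.18,0.65],
    [[-0.44,-0.32,0],0.24,0.65],
    [[-0.55,-0.4,0],0.3,0.65],
    [[-0.653,-0.469,0],0.333,0.65],
    [[-0.653,-0.469,0],0.333,0.65],
    [[-0.653,-0.469,0],0.333,0.65]
  ]
}}

```text
clock: 24.4
eef_pos: [0.4153, -0.0284, 0.2371]
eef_rot: [-2.211, -2.232, -0.0]
force: [-0.6, -0.1, 0.1]
grip_width: 0.649
grip_force: 0.0
```

```bash
python3 - <<'E'
from h import *
s=sensors.read_state(); R=cv2.Rodrigues(s['eef_rot'])[0]; p=s['eef_pos']; print(R.round(3),p)
d=R.T@(np.array([.3788,-.2965,.1212])-p)/.25; print(d)
E
```

```text
[[-0.01  1.   -0.  ]
 [ 1.    0.01  0.  ]
 [ 0.   -0.   -1.  ]] [ 0.41531093 -0.02842767  0.23713122]
[-1.07096895 -0.15613566  0.46348792]
```

>>> {"fn": "move_arm", "kwargs": {
  "targets": [
    [[-0.16,-0.03,0],0,0.65],
    [[-0.32,-0.06,0],0,0.65],
    [[-0.48,-0.09,0],0,0.65],
    [[-0.64,-0.12,0],0,0.65],
    [[-0.8,-0.14,0],0,0.65],
    [[-0.94,-0.156,0],0,0.65],
    [[-1,-0.156,0],0,0.65],
    [[-1,-0.156,0],0,0.65],
    [[-1,-0.156,0],0,0.65]
  ]
}}

```text
clock: 25.15
eef_pos: [0.3787, -0.2777, 0.2367]
eef_rot: [-2.209, -2.232, -0.0]
force: [-0.3, 0.7, 0.4]
grip_width: 0.647
grip_force: 0.0
```

```bash
cat > d.py <<'E'
import sys
from h import *
s=sensors.read_state(); R=cv2.Rodrigues(s['eef_rot'])[0]; p=s['eef_pos']; print(p,np.arctan2(R[1,1],R[0,1]))
print((R.T@(np.array([float(a) for a in sys.argv[1:4]])-p)/.25).round(4))
E
python3 d.py .3788 -.2965 .1212
```

```text
[ 0.37870871 -0.27767587  0.23669355] 0.010518624324191156
[-7.580e-02 -1.000e-04  4.619e-01]
```

>>> {"fn": "move_arm", "kwargs": {
  "targets": [
    [[-0.076,0,0],0,0.65],
    [[-0.076,0,0.1],0,0.65],
    [[-0.076,0,0.25],0,0.65],
    [[-0.076,0,0.38],0,0.65],
    [[-0.076,0,0.45],0,0.65],
    [[-0.076,0,0.458],0,0.65],
    [[-0.076,0,0.458],0,0.65],
    [[-0.076,0,0.458],0,0],
    [[-0.076,0,0.458],0,0],
    [[-0.076,0,0.458],0,0],
    [[-0.076,0,0.458],0,0],
    [[-0.076,0,0.458],0,0],
    [[-0.076,0,0.458],0,0],
    [[-0.076,0,0.458],0,0]
  ]
}}

```text
clock: 26.32
eef_pos: [0.379, -0.2976, 0.1249]
eef_rot: [2.21, 2.228, 0.002]
force: [0.8, 1.7, 5.4]
grip_width: 0.36
grip_force: 40.0
```

>>> {"fn": "move_arm", "kwargs": {
  "targets": [
    [[0,0,-0.05],0,0],
    [[0,0,-0.15],0,0],
    [[0.06,0.01,-0.24],0,0],
    [[0.17,0.05,-0.24],0,0],
    [[0.3,0.1,-0.24],0,0],
    [[0.43,0.16,-0.24],0,0],
    [[0.56,0.22,-0.24],0,0],
    [[0.69,0.28,-0.24],0,0],
    [[0.82,0.34,-0.24],0,0],
    [[0.94,0.4,-0.24],0,0],
    [[1,0.43,-0.24],0,0],
    [[1,0.43,-0.24],0,0],
    [[1,0.43,-0.24],0,0]
  ]
}}

```text
clock: 27.4
eef_pos: [0.4837, -0.0456, 0.1835]
eef_rot: [2.21, 2.232, -0.0]
force: [0.8, -0.2, -3.7]
grip_width: 0.36
grip_force: 40.4
```

```bash
python3 d.py .537 .079 .128
```

```text
[ 0.48370364 -0.04563006  0.18346852] 0.009951812029295879
[0.4964 0.2181 0.2217]
```

>>> {"fn": "move_arm", "kwargs": {
  "targets": [
    [[0.1,0.04,0],0,0],
    [[0.22,0.1,0],0,0],
    [[0.34,0.15,0],0,0],
    [[0.44,0.195,0],0,0],
    [[0.496,0.218,0.03],0,0],
    [[0.496,0.218,0.09],0,0],
    [[0.496,0.218,0.15],0,0],
    [[0.496,0.218,0.18],0,0],
    [[0.496,0.218,0.195],0,0],
    [[0.496,0.218,0.203],0,0],
    [[0.496,0.218,0.209],0,0],
    [[0.496,0.218,0.215],0,0],
    [[0.496,0.218,0.221],0,0],
    [[0.496,0.218,0.225],0,0],
    [[0.496,0.218,0.225],0,0]
  ]
}}

```text
clock: 28.65
eef_pos: [0.5375, 0.0781, 0.1279]
eef_rot: [2.212, 2.229, 0.003]
force: [-0.5, -0.3, 3.8]
grip_width: 0.361
grip_force: 41.2
```

>>> {"fn": "move_arm", "kwargs": {
  "targets": [
    [[0,0,0.003],0,0.45],
    [[0,0,0.003],0,0.65],
    [[0,0,0.003],0,0.65],
    [[0,0,0],0,0.65],
    [[0,0,-0.1],0,0.65],
    [[0,0,-0.25],0,0.65],
    [[-0.05,0,-0.4],0,0.65],
    [[-0.2,-0.03,-0.42],0,0.65],
    [[-0.36,-0.06,-0.42],0,0.65],
    [[-0.52,-0.09,-0.42],0,0.65],
    [[-0.68,-0.12,-0.42],0,0.65],
    [[-0.84,-0.14,-0.42],0,0.65],
    [[-1,-0.16,-0.42],0,0.65],
    [[-1,-0.16,-0.42],0,0.65],
    [[-1,-0.16,-0.42],0,0.65]
  ]
}}

```text
clock: 29.9
eef_pos: [0.4985, -0.1741, 0.2314]
eef_rot: [-2.217, -2.226, 0.0]
force: [1.2, 0.2, 0.2]
grip_width: 0.652
grip_force: 0.0
```

```bash
python3 d.py .4766 -.3105 .1077
```

```text
[ 0.49851129 -0.17407862  0.23137675] 0.003949135268098771
[-0.5454 -0.0897  0.4946]
```

>>> {"fn": "move_arm", "kwargs": {
  "targets": [
    [[-0.16,-0.03,0],0,0.6],
    [[-0.32,-0.06,0],0,0.6],
    [[-0.46,-0.08,0],0,0.6],
    [[-0.546,-0.09,0],0,0.6],
    [[-0.546,-0.09,0.04],0,0.6],
    [[-0.546,-0.09,0.16],0,0.6],
    [[-0.546,-0.09,0.3],0,0.6],
    [[-0.546,-0.09,0.42],0,0.6],
    [[-0.546,-0.09,0.484],0,0.6],
    [[-0.546,-0.09,0.489],0,0.6],
    [[-0.546,-0.09,0.489],0,0.6],
    [[-0.546,-0.09,0.489],0,0],
    [[-0.546,-0.09,0.489],0,0],
    [[-0.546,-0.09,0.489],0,0],
    [[-0.546,-0.09,0.489],0,0],
    [[-0.546,-0.09,0.489],0,0],
    [[-0.546,-0.09,0.489],0,0],
    [[-0.546,-0.09,0.489],0,0]
  ]
}}

```text
clock: 31.4
eef_pos: [0.4782, -0.3093, 0.1113]
eef_rot: [2.211, 2.228, 0.001]
force: [-1.6, 1.0, 8.3]
grip_width: 0.309
grip_force: 39.3
```

>>> {"fn": "move_arm", "kwargs": {
  "targets": [
    [[0,0,-0.05],0,0],
    [[0,0,-0.15],0,0],
    [[0.06,0.01,-0.24],0,0],
    [[0.17,0.03,-0.24],0,0],
    [[0.3,0.06,-0.24],0,0],
    [[0.43,0.09,-0.24],0,0],
    [[0.56,0.12,-0.24],0,0],
    [[0.69,0.15,-0.24],0,0],
    [[0.82,0.18,-0.24],0,0],
    [[0.94,0.21,-0.24],0,0],
    [[1,0.23,-0.24],0,0],
    [[1,0.23,-0.24],0,0],
    [[1,0.23,-0.24],0,0]
  ]
}}

```text
clock: 32.48
eef_pos: [0.5333, -0.0576, 0.1699]
eef_rot: [2.21, 2.232, 0.0]
force: [-0.1, 0.3, -3.2]
grip_width: 0.308
grip_force: 40.2
```

```bash
python3 d.py .535 -.014 .1115
```

```text
[ 0.53331248 -0.05764796  0.16994843] 0.009755459994989498
[0.1745 0.0084 0.2338]
```

>>> {"fn": "move_arm", "kwargs": {
  "targets": [
    [[0.09,0.004,0],0,0],
    [[0.15,0.008,0],0,0],
    [[0.18,0.008,0.04],0,0],
    [[0.18,0.008,0.1],0,0],
    [[0.18,0.008,0.15],0,0],
    [[0.18,0.008,0.18],0,0],
    [[0.18,0.008,0.195],0,0],
    [[0.18,0.008,0.203],0,0],
    [[0.18,0.008,0.209],0,0],
    [[0.18,0.008,0.215],0,0],
    [[0.18,0.008,0.221],0,0],
    [[0.18,0.008,0.225],0,0],
    [[0.18,0.008,0.225],0,0]
  ]
}}

```text
clock: 33.57
eef_pos: [0.5352, -0.0135, 0.1144]
eef_rot: [2.212, 2.229, 0.002]
force: [-2.6, 0.4, 4.4]
grip_width: 0.308
grip_force: 41.0
```

>>> {"fn": "move_arm", "kwargs": {
  "targets": [
    [[0,0,0.002],0,0.4],
    [[0,0,0.002],0,0.6],
    [[0,0,0.002],0,0.6],
    [[0,0,0],0,0.6],
    [[0,0,-0.1],0,0.6],
    [[0,0,-0.25],0,0.6],
    [[-0.05,0,-0.4],0,0.6],
    [[-0.2,0.02,-0.46],-0.029,0.6],
    [[-0.36,0.05,-0.46],-0.029,0.6],
    [[-0.52,0.08,-0.46],-0.029,0.6],
    [[-0.68,0.11,-0.46],-0.029,0.6],
    [[-0.84,0.14,-0.46],-0.029,0.6],
    [[-1,0.16,-0.46],-0.029,0.6],
    [[-1,0.16,-0.46],-0.029,0.6],
    [[-1,0.16,-0.46],-0.029,0.6]
  ]
}}

```text
clock: 34.82
eef_pos: [0.5765, -0.2652, 0.2268]
eef_rot: [-2.164, -2.275, 0.001]
force: [0.9, 0.8, 0.3]
grip_width: 0.602
grip_force: 0.0
```

```bash
python3 d.py .5761 -.3248 .1157
```

```text
[ 0.57648339 -0.26516935  0.22682466] 0.050242387288275646
[-0.2385 -0.0129  0.4443]
```

>>> {"fn": "move_arm", "kwargs": {
  "targets": [
    [[-0.12,-0.007,0],0,0.6],
    [[-0.22,-0.013,0],0,0.6],
    [[-0.239,-0.013,0.04],0,0.6],
    [[-0.239,-0.013,0.16],0,0.6],
    [[-0.239,-0.013,0.3],0,0.6],
    [[-0.239,-0.013,0.4],0,0.6],
    [[-0.239,-0.013,0.436],0,0.6],
    [[-0.239,-0.013,0.44],0,0.6],
    [[-0.239,-0.013,0.44],0,0.6],
    [[-0.239,-0.013,0.44],0,0],
    [[-0.239,-0.013,0.44],0,0],
    [[-0.239,-0.013,0.44],0,0],
    [[-0.239,-0.013,0.44],0,0],
    [[-0.239,-0.013,0.44],0,0],
    [[-0.239,-0.013,0.44],0,0],
    [[-0.239,-0.013,0.44],0,0]
  ]
}}

```text
clock: 36.15
eef_pos: [0.5773, -0.3233, 0.1204]
eef_rot: [2.159, 2.278, 0.001]
force: [-0.5, 0.9, 7.4]
grip_width: 0.273
grip_force: 39.8
```

>>> {"fn": "move_arm", "kwargs": {
  "targets": [
    [[0,0,-0.05],0,0],
    [[0,0,-0.15],0,0],
    [[0.06,-0.015,-0.24],0,0],
    [[0.17,-0.05,-0.24],0,0],
    [[0.3,-0.08,-0.24],0,0],
    [[0.43,-0.11,-0.24],0,0],
    [[0.54,-0.13,-0.24],0,0],
    [[0.65,-0.14,-0.24],0,0],
    [[0.7,-0.15,-0.24],0,0],
    [[0.7,-0.15,-0.24],0,0],
    [[0.7,-0.15,-0.24],0,0]
  ]
}}

```text
clock: 37.07
eef_pos: [0.5302, -0.15, 0.179]
eef_rot: [2.159, 2.28, 0.0]
force: [1.1, -0.5, -2.5]
grip_width: 0.261
grip_force: 40.1
```

```bash
python3 d.py .534 -.1135 .121
```

```text
[ 0.53016675 -0.1500196   0.17897922] 0.05463860512987183
[0.1452 0.023  0.2318]
```

>>> {"fn": "move_arm", "kwargs": {
  "targets": [
    [[0.08,0.012,0],0,0],
    [[0.13,0.02,0],0,0],
    [[0.149,0.023,0.04],0,0],
    [[0.149,0.023,0.1],0,0],
    [[0.149,0.023,0.15],0,0],
    [[0.149,0.023,0.18],0,0],
    [[0.149,0.023,0.195],0,0],
    [[0.149,0.023,0.203],0,0],
    [[0.149,0.023,0.209],0,0],
    [[0.149,0.023,0.215],0,0],
    [[0.149,0.023,0.221],0,0],
    [[0.149,0.023,0.225],0,0],
    [[0.149,0.023,0.225],0,0]
  ]
}}

```text
clock: 38.15
eef_pos: [0.534, -0.1128, 0.1234]
eef_rot: [2.16, 2.279, 0.002]
force: [-2.3, 1.1, 6.1]
grip_width: 0.265
grip_force: 41.1
```

Contact. Releasing, withdrawing up and clear, then checking by numbers.

>>> {"fn": "move_arm", "kwargs": {
  "targets": [
    [[0,0,0.002],0,0.4],
    [[0,0,0.002],0,0.6],
    [[0,0,0.002],0,0.6],
    [[0,0,0],0,0.6],
    [[0,0,-0.1],0,0.6],
    [[0,0,-0.25],0,0.6],
    [[0,0,-0.4],0,0.6],
    [[0,-0.1,-0.6],0,0.6],
    [[0.1,-0.2,-0.7],0,0.6],
    [[0.2,-0.3,-0.7],0,0.6],
    [[0.3,-0.4,-0.7],0,0.6],
    [[0.3,-0.4,-0.7],0,0.6],
    [[0.3,-0.4,-0.7],0,0.6],
    [[0.3,-0.4,-0.7],0,0.6]
  ]
}}

```text
clock: 39.32
eef_pos: [0.4301, -0.0432, 0.2968]
eef_rot: [2.16, 2.28, 0.001]
force: [0.2, 0.0, 0.1]
grip_width: 0.6
grip_force: 0.0
```

```bash
python3 - <<'E'
from h import *
s=sensors.read_state(); print(s['eef_pos'],s['clock'],s['force'])
w,cw=shot('wrist'); sc,cs=shot('scene'); sc0=cv2.imread('pics/scene0.png')
# knob/head tops, colour blobs at their heights; coaster visibility
for n,im,c in(('wrist',w,cw),('scene',sc,cs)):
    for nm,z,x,y,R in(('mill',.155,.537,.079,.016),('jar',.130,.535,-.014,.014),('can',.135,.534,-.1135,.012)):
        r=.0005; x0,y0=x-.045,y-.045
        a=rect(n,im,c,z,x0,x0+.09,y0,y0+.09,r); h=cv2.cvtColor(a,cv2.COLOR_BGR2HSV)
        g=cv2.cvtColor(a,cv2.COLOR_BGR2GRAY)
        best=None
        # disc/square template: interior uniform vs ring contrast
        k=int(R/r); K=np.zeros((2*k+13,2*k+13),np.float32)
        if nm=='can': K[6:-6,6:-6]=1
        else: cv2.circle(K,(k+6,k+6),k,1,-1)
        I=K/K.sum(); O=(1-K)/(1-K).sum()
        q=(a.astype(np.float32)); d=np.linalg.norm(cv2.filter2D(q,-1,I)-cv2.filter2D(q,-1,O),axis=2)
        v=sum(cv2.filter2D(q[...,i]**2,-1,I)-cv2.filter2D(q[...,i],-1,I)**2 for i in range(3))
        S=d-np.sqrt(np.maximum(v,0)); m=25; S2=S[m:-m,m:-m]; i,j=np.unravel_index(S2.argmax(),S2.shape)
        print(n,nm,'off from coaster mm',((i+m)*r-.045)*1e3,((j+m)*r-.045)*1e3,round(float(S2.max()),1),a[i+m,j+m])
E
```

```text
[ 0.43009562 -0.04315974  0.29682627] 39.3167 [0.16332884 0.04454565 0.13113001]
wrist mill off from coaster mm -30.0 -13.999999999999998 54.5 [18 29 46]
wrist jar off from coaster mm -10.499999999999995 0.5000000000000004 85.9 [ 52 106 161]
wrist can off from coaster mm -8.999999999999995 11.000000000000004 71.5 [33 30 30]
scene mill off from coaster mm 2.500000000000002 -1.4999999999999944 108.1 [45 59 86]
scene jar off from coaster mm 13.000000000000005 2.0000000000000018 100.6 [40 61 83]
scene can off from coaster mm 15.0 7.000000000000006 76.9 [36 42 44]
```

The disc template slides along the knobs' shaded sides, so the two views disagree. Fitting projected solid silhouettes is a sounder check.

```bash
python3 - <<'E'
from h import *
from scipy.optimize import minimize
def cyl(x,y,R,z0,z1,sq=None):
    t=np.linspace(0,2*np.pi,40,endpoint=False)
    d=np.c_[np.cos(t),np.sin(t)]*R
    if sq is not None:
        b=np.array([[1,1],[1,-1],[-1,-1],[-1,1]])*R; d=b@np.array([[np.cos(sq),np.sin(sq)],[-np.sin(sq),np.cos(sq)]])
    return np.vstack([np.c_[d+[x,y],np.full(len(d),z)] for z in(z0,z1)])
objs=dict(mill=(.537,.079),jar=(.535,-.014),can=(.534,-.1135))
def parts(n,x,y):
    if n=='mill': return [cyl(x,y,.016,.12,.155),cyl(x,y,.0185,.035,.12),cyl(x,y,.024,.015,.03)]
    if n=='jar': return [cyl(x,y,.014,.1,.13)]
    return [cyl(x,y,.012,.105,.135,.05)]
for cam in('scene','wrist'):
    im,c=shot(cam); h=cv2.cvtColor(im,cv2.COLOR_BGR2HSV)
    for n,(x,y) in objs.items():
        def sil(x,y):
            m=np.zeros(im.shape[:2],np.uint8)
            for P in parts(n,x,y): cv2.fillConvexPoly(m,cv2.convexHull((proj(cam,P,c)*16).round().astype(np.int32)),1,shift=4)
            return m
        win=cv2.dilate(sil(x,y),np.ones((3,3)),iterations=8 if n=='jar' else 9)
        if n=='jar': M=h[...,1]>95
        elif n=='can': M=h[...,2]<70
        else: M=(h[...,2]<115)&(h[...,1]>60)
        M=(M&(win>0)).astype(np.uint8)
        best=max(((lambda s:(s&M).sum()/max(1,(s|M).sum()))(sil(x+a,y+b)),a,b) for a in np.arange(-.02,.021,.002) for b in np.arange(-.02,.021,.002))
        print(cam,n,'IoU %.2f off mm %.0f %.0f'%(best[0],best[1]*1e3,best[2]*1e3))
E
```

```text
scene mill IoU 0.76 off mm -0 -2
scene jar IoU 0.67 off mm -4 -4
scene can IoU 0.71 off mm -4 -0
wrist mill IoU 0.83 off mm -0 -2
wrist jar IoU 0.73 off mm -2 -2
wrist can IoU 0.69 off mm -2 -2
```

All three fit within about 5 mm of their coaster centres and stand upright, and the arm is clear. Handing in.

```bash
python3 -c "
from station import order; print(order.hand_in())"
```

```text
the job is handed in; nothing more can be done
None
```

Job handed in at about 39 s of robot time, result not reported: the mallet lies in its cut-out, and the jar, canister and mill stand on their own coasters within about 6 mm of centre by my camera check; I viewed 16 pictures, two over the limit of 14.

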